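# Put the sanding sleeves back in the sander's rack, in its order

### The job

Sanding is finished: move the row of four sanding sleeves (the colour marks the grit) from the plain plywood bench rack to the sander's steel storage rack, so that they stand in the order of its painted feet: each sleeve over the post whose foot has its colour, upright and all the way down on the foot, and let go. Leave the little wooden tree and house between the racks standing where they are.

Things in the scene. Friction and masses are not known exactly. Their poses are not given: they have to be found in the camera images.
- sleeve_red: red sanding sleeve: stiff upright cardboard tube covered in red abrasive, brown inside, open at both ends, 38 mm outside diameter, 114 mm tall, wall 4 mm, about 70 g, loose. It starts over a bare 14 mm dowel of the plywood bench rack, standing on its 18 mm board (dowel top 83 mm above the bench). Origin: centre of its lower end, z up its axis. Grip it across its outside.
- sleeve_blue: blue sanding sleeve: stiff upright cardboard tube covered in blue abrasive, brown inside, open at both ends, 42 mm outside diameter, 114 mm tall, wall 4 mm, about 70 g, loose. It starts over a bare 14 mm dowel of the plywood bench rack, standing on its 18 mm board (dowel top 83 mm above the bench). Origin: centre of its lower end, z up its axis. Grip it across its outside.
- sleeve_green: green sanding sleeve: stiff upright cardboard tube covered in green abrasive, brown inside, open at both ends, 46 mm outside diameter, 114 mm tall, wall 4 mm, about 70 g, loose. It starts over a bare 14 mm dowel of the plywood bench rack, standing on its 18 mm board (dowel top 83 mm above the bench). Origin: centre of its lower end, z up its axis. Grip it across its outside.
- sleeve_yellow: yellow sanding sleeve: stiff upright cardboard tube covered in yellow abrasive, brown inside, open at both ends, 51 mm outside diameter, 114 mm tall, wall 4 mm, about 70 g, loose. It starts over a bare 14 mm dowel of the plywood bench rack, standing on its 18 mm board (dowel top 83 mm above the bench). Origin: centre of its lower end, z up its axis. Grip it across its outside.
- post_red: red place of the storage rack (fixed; where it is in the row differs each time): a round foot painted red, 66 mm across and 6 mm thick, on the rack's 18 mm high dark steel base, with an upright steel rod 14 mm across and round-topped in its middle. Origin: centre of the underside of the foot, z up; the foot's top, on which a sleeve stands, is at z = 6 mm and the post's top at z = 71 mm. Posts stand 85 mm apart in one straight row, on both racks.
- post_blue: blue place of the storage rack (fixed; where it is in the row differs each time): a round foot painted blue, 66 mm across and 6 mm thick, on the rack's 18 mm high dark steel base, with an upright steel rod 14 mm across and round-topped in its middle. Origin: centre of the underside of the foot, z up; the foot's top, on which a sleeve stands, is at z = 6 mm and the post's top at z = 71 mm. Posts stand 85 mm apart in one straight row, on both racks.
- post_green: green place of the storage rack (fixed; where it is in the row differs each time): a round foot painted green, 66 mm across and 6 mm thick, on the rack's 18 mm high dark steel base, with an upright steel rod 14 mm across and round-topped in its middle. Origin: centre of the underside of the foot, z up; the foot's top, on which a sleeve stands, is at z = 6 mm and the post's top at z = 71 mm. Posts stand 85 mm apart in one straight row, on both racks.
- post_yellow: yellow place of the storage rack (fixed; where it is in the row differs each time): a round foot painted yellow, 66 mm across and 6 mm thick, on the rack's 18 mm high dark steel base, with an upright steel rod 14 mm across and round-topped in its middle. Origin: centre of the underside of the foot, z up; the foot's top, on which a sleeve stands, is at z = 6 mm and the post's top at z = 71 mm. Posts stand 85 mm apart in one straight row, on both racks.
- tree: small scroll-sawn wooden fir tree, about 71 mm tall, 42 mm wide and 20 mm thick, on a 34 x 50 mm base, loose and light, standing between the two racks. Origin: centre of its underside, z up, y along its width.
- house: small scroll-sawn wooden house, 64 mm tall, 50 mm wide and 22 mm thick, loose and light, standing between the two racks. Origin: centre of its underside, z up, y along its width.

How it is judged:
At the end, for the whole second after the job is handed in: Each sleeve is released and at rest over the post of its own colour: axes within 17 mm, lower end within 4 mm of the foot's top, upright within 0.08 rad; tree and house stand (tilt under 0.3 rad) within 30 mm of where they were (horizontal distance between sleeve_red and post_red below 0.017 m and z of sleeve_red in the frame of post_red between 0.002 and 0.01 m and angle between each of sleeve_red, sleeve_blue, sleeve_green, sleeve_yellow's own z axis and vertical below 0.08 rad and linear speed of each of sleeve_red, sleeve_blue, sleeve_green, sleeve_yellow below 0.02 m/s and angular speed of each of sleeve_red, sleeve_blue, sleeve_green, sleeve_yellow below 0.2 rad/s and horizontal distance between sleeve_blue and post_blue below 0.017 m and z of sleeve_blue in the frame of post_blue between 0.002 and 0.01 m and horizontal distance between sleeve_green and post_green below 0.017 m and z of sleeve_green in the frame of post_green between 0.002 and 0.01 m and horizontal distance between sleeve_yellow and post_yellow below 0.017 m and z of sleeve_yellow in the frame of post_yellow between 0.002 and 0.01 m and angle between each of tree, house's own z axis and vertical below 0.3 rad and distance of each of tree, house from where it was at the start of the episode below 0.03 m); the robot touches nothing.
It fails at once if the wooden tree is knocked over or shoved away (angle between tree's own z axis and vertical above 0.5 rad or distance of tree from where it was at the start of the episode above 0.03 m).
It fails at once if the wooden house is knocked over or shoved away (angle between house's own z axis and vertical above 0.5 rad or distance of house from where it was at the start of the episode above 0.03 m).
It also fails if it takes over 96 s, if anything falls off the work surface, if the arm or the gripper's body presses on something with over 40 N, if the wrist force passes 120 N, or if a joint passes its speed limit or range.

### The arm

A 6-joint arm with a two-finger parallel gripper is mounted at the origin on the work surface. World frame = base frame: x ahead of the robot, y to its left, z up, the work surface at z = 0. Lengths are in m, angles in rad, forces in N, time in s.
With the tool pointing down it reaches from about 0.35 to 0.975 m from the base axis. Payload 4.9 kg.
Tool frame: the origin (TCP) lies midway between the tips of the shut fingers; the grasp point (between the pads) lies 19 mm behind it; y points along the fingers, z is the direction in which the jaws open and shut, and the axes are right-handed (so a half turn about y gives the same grasp; the last joint's range is limited). The gripper opens to 85 mm and grips with 20 to 120 N. Pads are 22 mm wide; open, the fingers measure 114 mm over their backs; the gripper's body (76 mm by 85 mm) begins 54 mm behind the grasp point. The pads swing forward as they close: fully open they stand 13 mm farther back than shut.
Start: joints at [-1.344, 0.053, 1.613, -0, 1.476, -0.119], TCP at [0.212, -0.588, 0.231] pointing down, gripper open.
Joint ranges: [-3.01, 3.01], [-1.01, 2.22], [0.06, 2.58], [-1.02, 4.17], [0.09, 2.62], [-3.14, 3.14]. Speed limits (rad/s): [2.57, 2.57, 3.14, 3.14, 3.14, 3.14].

### API

Orientations are given as a unit quaternion [w, x, y, z].
In Python, from plant import * gives the robot as it stands.
- The arm moves only by the shell command python3 -m crank 'ROWS'. ROWS is JSON, a list that holds one entry, the list of rows, each a list of 5 numbers: the gripper command: -1 is shut, 1 is fully open, values between are in proportion, then the shift along the tool's x, y, z in cm, then the turn about the tool's y in degrees. In form: [[[jaw, dx, dy, dz, twist], ...]]. A call has 1 to 8 rows; each row shifts and turns the commanded pose from where the row before left it, along the tool's axes as they then stand; what a row does not reach is not made up. A row lasts 1/8 s, in which the tool goes at most 62.5 mm and 10.7 degrees, less where a joint would pass 70% of its speed; a pose out of reach is approached as far as the arm can. A call with a gripper value outside its range is refused whole. The fingers move at their own pace and stop on an object; the grip force is fixed at half the most. Time passes only in rows, so rows that do not move let the fingers close. It gives the time, the measured TCP pose, the force and the opening at its end, in the units of the state.
- state(): the state, without advancing time (a new reading comes with each control period).
- grab_frame(name): name is "side" or "top" or "wrist"; returns a dict with "frame" (400x640x3 uint8, red, green, blue), "fx", "fy", "cx", "cy" (pixels), "pose" (4x4, takes a point from camera to world coordinates). Camera axes: x right, y up, looking along -z (the intrinsics and any distortion apply to the point x, -y, -z); pixel columns grow to the right and rows downward; lengths in m; the calibration is good to about 2 mm. A picture is of the moment at which its call begins. There is no depth.
- job_done(): hands the job in, once; it reports no verdict.
The state is a dict: "time": time; "joint_pos": joint angles; "joint_vel": joint speeds; "joint_efforts": joint torques, N m; "tool_pos": TCP position; "tool_rot": TCP orientation; "contact_force": force on the tool from outside, world axes, zero at the start; "ft_torque": the same for the moment, N m; "gripper_width": opening from 0.0 (shut) to 1.0 (fully open).
Only numpy, scipy, OpenCV 4.12 (cv2) and the standard library are available. Lean on these libraries where they do the work, as an engineer would, in place of code of your own. Each camera call takes 0.05 s, during which the arm holds its last target.

## Working session

There is one attempt and no reset: what is moved stays moved. The work goes in short steps, Python scripts to look and compute and a shell command to move; the robot and the scene stay as the last step left them, time stands still between calls to the robot, and variables do not carry over. Pictures are saved under pics/ and viewed, and the job is handed in when it is done.

```bash
ls; mkdir -p pics; cat > h.py <<'E'
from plant import *
import cv2, numpy as np
def snap(n,fn):
    f=grab_frame(n); cv2.imwrite('pics/'+fn,cv2.cvtColor(f['frame'],cv2.COLOR_RGB2BGR))
    np.savez('pics/'+fn[:-4]+'.npz',**{k:np.array(v) for k,v in f.items()})
    return f
E
python3 - <<'E'
from h import *
for n in('top','side','wrist'):
    f=snap(n,n+'0.png'); print(n,{k:(v if k!='frame' else v.shape) for k,v in f.items()})
print(state())
E
```

```text
pics
top {'frame': (400, 640, 3), 'fx': 373.17182963349376, 'fy': 373.17182963349376, 'cx': 315.4392240545707, 'cy': 198.88654100339812, 'pose': array([[ 0.01929805,  0.99921508, -0.03459494,  0.52345976],
       [-0.99965751,  0.01989522,  0.0170014 ,  0.0064183 ],
       [ 0.01767633,  0.034255  ,  0.9992568 ,  0.7166618 ],
       [ 0.        ,  0.        ,  0.        ,  1.        ]])}
side {'frame': (400, 640, 3), 'fx': 448.8975585281146, 'fy': 448.8975585281146, 'cx': 316.85796158778817, 'cy': 209.2773818608249, 'pose': array([[ 0.99173716,  0.08542569, -0.09570712,  0.47648201],
       [-0.1280996 ,  0.69968077, -0.70287788, -0.63053444],
       [ 0.00692061,  0.70933015,  0.70484242,  0.67424786],
       [ 0.        ,  0.        ,  0.        ,  1.        ]])}
wrist {'frame': (400, 640, 3), 'fx': 303.19428681374137, 'fy': 303.19428681374137, 'cx': 322.6376344861359, 'cy': 195.43192267974803, 'pose': array([[ 0.33818517,  0.8884248 ,  0.31037424,  0.29177568],
       [-0.9410777 ,  0.31992305,  0.10964489, -0.55868032],
       [-0.00188463, -0.32916655,  0.94427   ,  0.3728522 ],
       [ 0.        ,  0.        ,  0.        ,  1.        ]])}
{'time': 0.15, 'joint_pos': array([-1.34400570e+00,  5.32009791e-02,  1.61397766e+00,  3.57615733e-05,
        1.47600695e+00, -1.18991959e-01]), 'joint_vel': array([-1.08781020e-04, -2.59475058e-03, -5.93394669e-03,  7.04524738e-04,
        1.15274209e-05,  2.39320339e-04]), 'joint_efforts': array([-1.76053309e-04, -3.94242668e+01, -3.70722914e+01, -1.38005689e-04,
        4.64974291e-03,  2.09880710e-05]), 'tool_pos': array([ 0.21173756, -0.587524  ,  0.23034863]), 'tool_rot': array([ 0.12162547, -0.12166101,  0.69712791, -0.69600181]), 'contact_force': array([-0.28067771, -0.60441071,  0.67976317]), 'ft_torque': array([0.01007622, 0.0187645 , 0.02261097]), 'gripper_width': 0.9980456831745718}
```

View pics/top0.png

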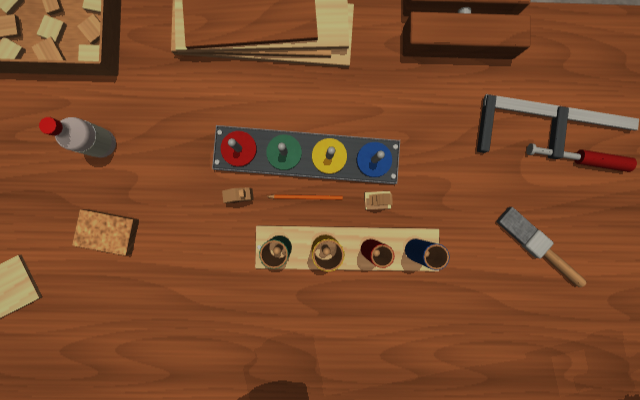

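View pics/side0.png

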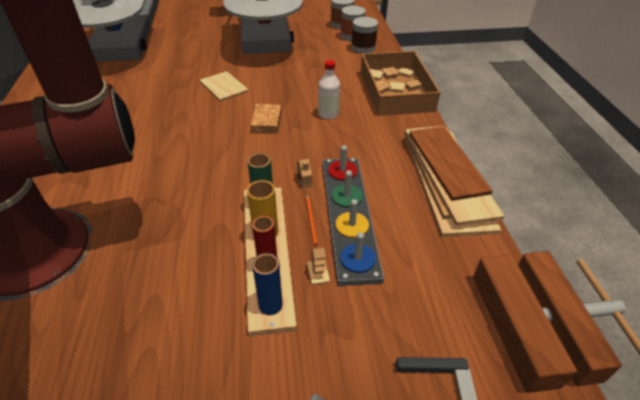

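```bash
python3 - <<'E'
import numpy as np
from scipy.spatial.transform import Rotation as R
q=np.array([ 0.12162547, -0.12166101,  0.69712791, -0.69600181])
print(R.from_quat(q[[1,2,3,0]]).as_matrix().round(3))
E
```

```text
[[-0.941 -0.     0.339]
 [-0.339  0.002 -0.941]
 [-0.    -1.    -0.002]]
```

The top view shows the storage rack's feet in the order red (238,148), green (283,152), yellow (329,155), blue (375,159). The sleeves stand green (275,254), yellow (326,252), red (381,255), blue (435,257). The house and tree are at about (237,195) and (378,200), between the racks. Next I'll measure these.

```bash
cat >> h.py <<'E'
def ray(f,u,v):
    T=np.array(f['pose']); d=T[:3,:3]@np.array([(u-f['cx'])/f['fx'],-(v-f['cy'])/f['fy'],-1]); return T[:3,3],d
def onz(f,u,v,z):
    o,d=ray(f,u,v); return o+d*(z-o[2])/d[2]
def proj(f,p):
    T=np.array(f['pose']); c=T[:3,:3].T@(np.asarray(p)-T[:3,3]); return f['cx']+f['fx']*c[0]/-c[2], f['cy']-f['fy']*c[1]/-c[2]
E
python3 - <<'E'
from h import *
f=dict(np.load('pics/top0.npz')); im=f['frame']
cv2.imwrite('pics/crop.png',cv2.resize(cv2.cvtColor(im,cv2.COLOR_RGB2BGR)[110:280,205:455],None,fx=3.2,fy=3.2,interpolation=cv2.INTER_CUBIC))
hsv=cv2.cvtColor(im,cv2.COLOR_RGB2HSV)
for n,(u,v) in dict(red=(248,152),green=(293,157),yellow=(340,160),blue=(365,162)).items():
    h,s,val=hsv[v,u].astype(int); 
    m=((np.abs((hsv[...,0].astype(int)-h+90)%180-90)<8)&(hsv[...,1]>90)&(hsv[...,2]>50)).astype(np.uint8)
    m[:120]=0;m[190:]=0;m[:,:205]=0;m[:,410:]=0
    c=max(cv2.findContours(m,0,2)[0],key=cv2.contourArea); c=cv2.convexHull(c)
    e=cv2.fitEllipse(c); p=onz(f,*e[0],.024); print(n,(h,s,val),np.round(e[0],1),np.round(e[1],1),p.round(4), 'diam',.066*373/(.7167-.024))
E
```

```text
red (np.int64(1), np.int64(222), np.int64(146)) [238.  148.1] [36.  36.1] [0.6391 0.1405 0.024 ] diam 35.53919445647467
green (np.int64(71), np.int64(118), np.int64(102)) [283.6 151.9] [34.9 35. ] [0.6338 0.0556 0.024 ] diam 35.53919445647467
yellow (np.int64(25), np.int64(205), np.int64(187)) [328.9 155.5] [35.7 36.3] [ 0.629  -0.0289  0.024 ] diam 35.53919445647467
blue (np.int64(108), np.int64(190), np.int64(122)) [374.1 159. ] [35.3 35.7] [ 0.6242 -0.1136  0.024 ] diam 35.53919445647467
```

View pics/crop.png

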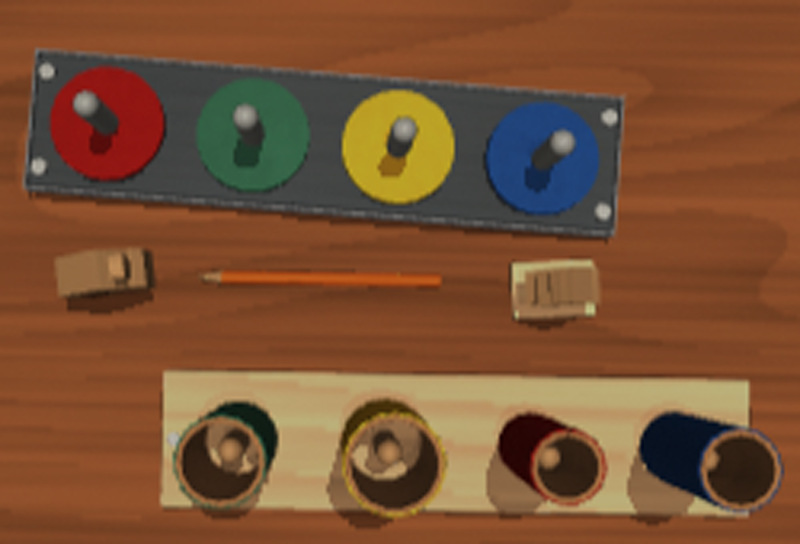

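```bash
python3 - <<'E'
from h import *
f=dict(np.load('pics/top0.npz')); im=f['frame']
g=cv2.resize(cv2.cvtColor(im,cv2.COLOR_RGB2GRAY)[215:280,240:460],None,fx=4,fy=4,interpolation=cv2.INTER_CUBIC)
for n,d,u0 in (('green',46,274),('yellow',51,328),('red',38,382),('blue',42,436)):
    r=d/2000*373.2/(.7167-.132)*4
    c=cv2.HoughCircles(g[:,int((u0-240-22)*4):int((u0-240+22)*4)],cv2.HOUGH_GRADIENT,1,200,param1=100,param2=8,minRadius=int(r-3),maxRadius=int(r+4))[0][0]
    u=(c[0]+int((u0-262)*4)-1.5)/4+240; v=(c[1]-1.5)/4+215
    print(n,u.round(1),v.round(1),c[2],r,onz(f,u,v,.132).round(4))
s=state();print(s['tool_pos'])
E
```

```text
green 272.8 253.8 57.0 58.72139558748075 [0.4569 0.0613 0.132 ]
yellow 327.8 254.5 65.1 65.10415597742431 [ 0.4572 -0.0244  0.132 ]
red 382.5 255.5 46.7 48.50897896357106 [ 0.4572 -0.1102  0.132 ]
blue 435.8 256.2 50.7 53.61518727552591 [ 0.4574 -0.194   0.132 ]
[ 0.21173756 -0.587524    0.23034863]
```

```bash
python3 - <<'E'
from h import *
f=dict(np.load('pics/side0.npz')); im=cv2.cvtColor(f['frame'],cv2.COLOR_RGB2BGR)
big=cv2.resize(im[130:330,220:400],None,fx=3,fy=3,interpolation=cv2.INTER_CUBIC)
a=np.linspace(0,2*np.pi,24)
for x,y,z,r in ((.457,.061,.132,.023),(.457,-.0244,.132,.0255),(.457,-.1095,.132,.019),(.457,-.194,.132,.021),(.6391,.1405,.024,.033),(.6338,.0556,.024,.033),(.629,-.0289,.024,.033),(.6242,-.1136,.024,.033)):
    for t in a:
        u,v=proj(f,(x+r*np.cos(t),y+r*np.sin(t),z)); cv2.circle(big,(int((u-220)*3+1),int((v-130)*3+1)),1,(255,255,255),-1)
cv2.imwrite('pics/sidechk.png',big)
E
```

```text
(no output)
```

View pics/sidechk.png

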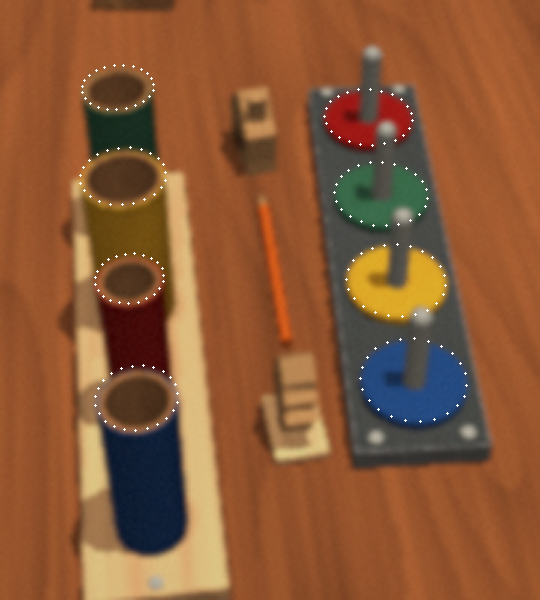

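```bash
python3 -m crank '[[[1,0,0,0,-10],[1,0,0,0,-10],[1,0,0,0,-10],[1,0,0,0,-10],[1,0,0,0,-10],[1,0,0,0,-10],[1,0,0,0,-10],[1,0,0,0,0]]]'
```

```text
time: 1.15
tool_pos: [0.2118, -0.5878, 0.2309]
tool_rot: [0.499, -0.499, 0.502, -0.501]
contact_force: [0.6, 0.2, 0.4]
gripper_width: 1.001
```

```bash
python3 -m crank '[[[1,-4.9,0,3,0],[1,-4.9,0,3,0],[1,-4.9,0,3,0],[1,-4.9,0,3,0],[1,-4.9,0,3,0],[1,-4.9,0,3,0],[1,-4.9,0,3,0],[1,-5,0,3.5,0]]]'; python3 -m crank '[[[1,0,0,0,0],[1,0,0,0,0]]]'; python3 -c "
from h import *
print(state()['joint_pos']);snap('wrist','w1.png')"
```

```text
time: 2.15
tool_pos: [0.4587, -0.1941, 0.2314]
tool_rot: [-0.498, 0.498, -0.501, 0.502]
contact_force: [0.6, -0.2, -0.4]
gripper_width: 1.0
time: 2.4
tool_pos: [0.458, -0.1959, 0.2312]
tool_rot: [0.499, -0.499, 0.501, -0.501]
contact_force: [-0.1, 0.0, -0.4]
gripper_width: 0.998
[-5.53366880e-01 -2.57875571e-01  1.90117913e+00 -5.33477111e-04
  1.49854179e+00 -5.49022437e-01]
```

View pics/w1.png

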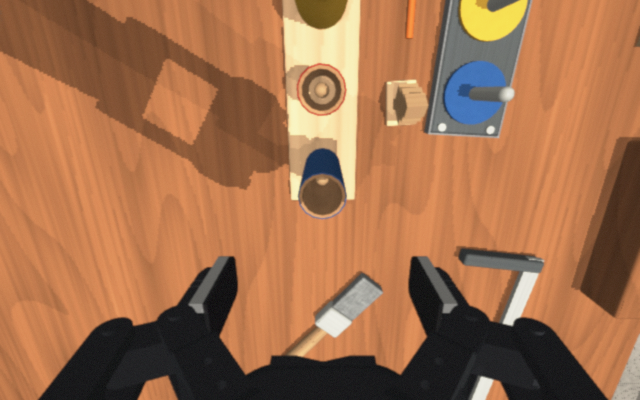

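The wrist view shows blue's rim at (322,196). That puts it midway between the fingers (columns 235 and 412). I'll descend and grip.

```bash
python3 -m crank '[[[1,0,4,0,0],[1,0,5,0,0],[1,0,3.5,0,0],[1,0,1.8,0,0],[1,0,0,0,0],[-1,0,0,0,0],[-1,0,0,0,0],[-1,0,0,0,0]]]'; python3 -m crank '[[[-1,0,0,0,0],[-1,0,0,0,0],[-1,0,0,0,0],[-1,0,0,0,0]]]'
```

```text
time: 3.45
tool_pos: [0.459, -0.1964, 0.09]
tool_rot: [-0.499, 0.499, -0.5, 0.502]
contact_force: [-0.7, 0.1, 3.3]
gripper_width: 0.47
time: 3.95
tool_pos: [0.459, -0.1964, 0.09]
tool_rot: [-0.499, 0.499, -0.5, 0.502]
contact_force: [-1.7, -0.4, 5.5]
gripper_width: 0.473
```

```bash
python3 -m crank '[[[-1,0,-2,0,0],[-1,0,-4,0,0],[-1,0,-5,0,0],[-1,0,-3,0,0],[-1,-2,0,4,0],[-1,-2,0,4.5,0],[-1,-2,0,4.5,0],[-1,-2,0,3.5,0]]]';python3 -m crank '[[[-1,0,0,0,0],[-1,0,0,0,0]]]'; python3 -c "
from h import *
snap('wrist','w2.png');snap('side','s2.png');print(state()['tool_pos'])"
```

```text
time: 4.95
tool_pos: [0.6248, -0.1153, 0.2278]
tool_rot: [0.499, -0.499, 0.501, -0.501]
contact_force: [0.1, -1.4, 0.1]
gripper_width: 0.473
time: 5.2
tool_pos: [0.6228, -0.1163, 0.2278]
tool_rot: [0.499, -0.5, 0.501, -0.5]
contact_force: [-0.1, -0.2, -0.8]
gripper_width: 0.473
[ 0.62256053 -0.11680486  0.22821697]
```

View pics/w2.png

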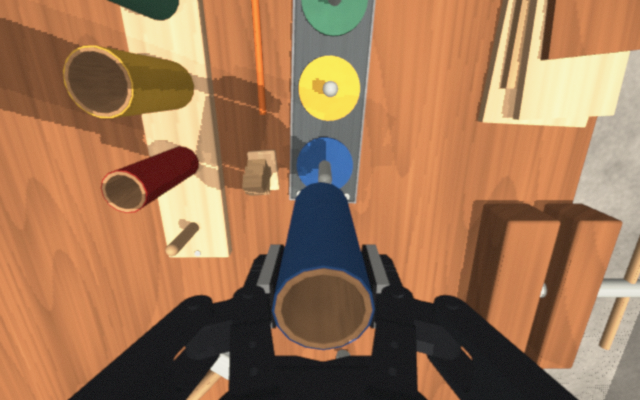

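View pics/s2.png

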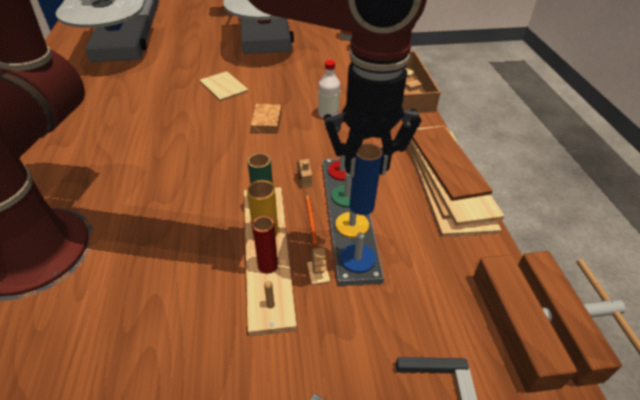

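```bash
python3 - <<'E'
from h import *
w=dict(np.load('pics/w2.npz')); s=dict(np.load('pics/s2.npz'))
print(onz(w,323.5,309,.27), onz(s,369,152,.27))
for t in [(.6225,-.1145,.27),(.6225,-.1145,.156)]: print(proj(s,t),proj(w,t))
print(onz(w,323,160,.024))
E
```

```text
[ 0.62318103 -0.11466409  0.27      ] [ 0.62262523 -0.11839806  0.27      ]
(np.float64(368.36195297466344), np.float64(150.3929120263629)) (np.float64(321.81011314858114), np.float64(308.6693918592281))
(np.float64(362.3069580402663), np.float64(205.69316617323298)) (np.float64(322.4405266472817), np.float64(206.17904487587862))
[ 0.62288145 -0.10824843  0.024     ]
```

The blue sleeve is upright and within 2 mm of its post's axis. I'll lower it.

```bash
python3 -m crank '[[[-1,-0.1,3,0.1,0],[-1,0,3,0,0],[-1,0,3,0,0],[-1,0,2.5,0,0],[-1,0,1,0,0],[-1,0,0.5,0,0],[-1,0,0,0,0],[-1,0,0,0,0]]]'
```

```text
time: 6.3
tool_pos: [0.6251, -0.1156, 0.0997]
tool_rot: [-0.5, 0.499, -0.5, 0.502]
contact_force: [0.0, 0.3, -1.2]
gripper_width: 0.474
```

```bash
python3 -m crank '[[[-1,0,0.3,0,0],[-1,0,0.1,0,0],[-1,0,0,0,0]]]';  python3 -m crank '[[[0.3,0,0,0,0],[0.3,0,0,0,0],[1,0,0,0,0],[1,0,0,0,0],[1,0,0,0,0],[1,0,-3,0,0],[1,0,-5,0,0],[1,0,-5,0,0]]]'; python3 -c "
from h import *
snap('top','t3.png');snap('side','s3.png');print(state()['tool_pos'])"
```

```text
time: 6.68
tool_pos: [0.6252, -0.1156, 0.0961]
tool_rot: [-0.499, 0.499, -0.5, 0.501]
contact_force: [-0.7, 0.9, 5.0]
gripper_width: 0.474
time: 7.68
tool_pos: [0.624, -0.1152, 0.2252]
tool_rot: [0.499, -0.499, 0.501, -0.501]
contact_force: [0.4, -0.2, 0.2]
gripper_width: 1.0
[ 0.62791922 -0.11636465  0.23295174]
```

View pics/s3.png

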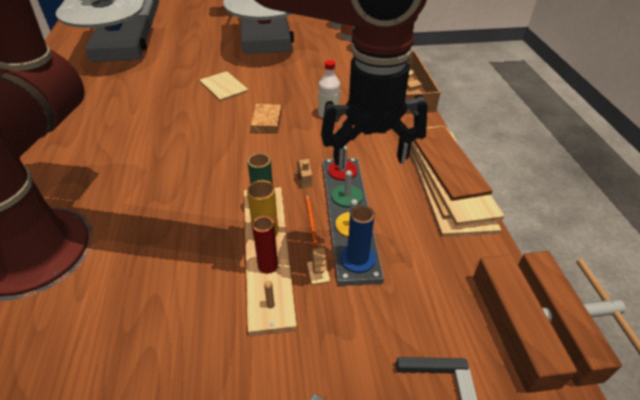

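Blue stands on its foot at (358,240). Next is red at (.457,-.110).

```bash
python3 -m crank '[[[1,0,0,-4,0],[1,0,0,-4.5,0],[1,0,0,-4.5,0],[1,-0.5,0,-3.8,0],[1,0,0,0,0],[1,0,0,0,0]]]'
```

```text
time: 8.52
tool_pos: [0.4569, -0.1099, 0.2243]
tool_rot: [-0.499, 0.499, -0.501, 0.501]
contact_force: [0.6, -0.4, -0.2]
gripper_width: 1.003
```

```bash
python3 -m crank '[[[1,0,4,0,0],[1,0,5,0,0],[1,0,3,0,0],[1,0,1.4,0,0],[1,0,0,0,0],[-1,0,0,0,0],[-1,0,0,0,0],[-1,0,0,0,0]]]'; python3 -m crank '[[[-1,0,0,0,0],[-1,0,0,0,0],[-1,0,0,0,0],[-1,0,0,0,0]]]'
```

```text
time: 9.52
tool_pos: [0.4573, -0.1102, 0.0918]
tool_rot: [-0.5, 0.499, -0.5, 0.502]
contact_force: [-1.1, -0.3, 1.4]
gripper_width: 0.419
time: 10.02
tool_pos: [0.4573, -0.1102, 0.0917]
tool_rot: [-0.499, 0.499, -0.5, 0.502]
contact_force: [-0.3, 0.4, 6.5]
gripper_width: 0.419
```

```bash
python3 -m crank '[[[-1,0,-2,0,0],[-1,0,-4,0,0],[-1,0,-5,0,0],[-1,0,-3,0,0],[-1,0,0,0,0]]]';python3 -m crank '[[[-1,-4,0,3,0],[-1,-4.2,0,3,0],[-1,-4.2,0,3,0],[-1,-4.2,0,3,0],[-1,-4.2,0,3.2,0],[-1,-4.2,0,3,0],[-1,0,0,0,0],[-1,0,0,0,0]]]'; python3 -c "
from h import *
snap('wrist','w4.png');snap('side','s4.png');print(state()['tool_pos'])"
```

```text
time: 10.65
tool_pos: [0.4576, -0.1103, 0.233]
tool_rot: [-0.5, 0.498, -0.499, 0.503]
contact_force: [-0.1, -0.1, -0.6]
gripper_width: 0.423
time: 11.65
tool_pos: [0.6381, 0.1394, 0.2277]
tool_rot: [0.498, -0.5, 0.502, -0.5]
contact_force: [-0.4, -0.2, -0.6]
gripper_width: 0.42
[0.63833239 0.13874127 0.22907144]
```

View pics/w4.png

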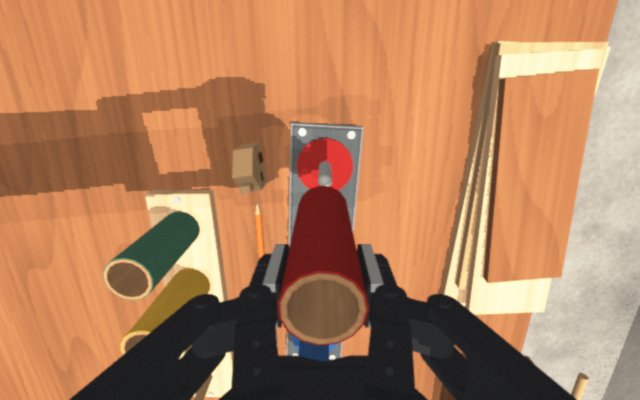

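View pics/s4.png

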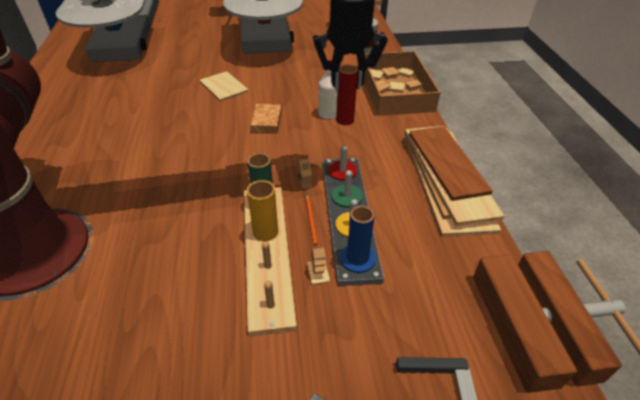

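Red hangs centred, with its rim at (323,308) as blue's was. I'll lower it.

```bash
python3 -m crank '[[[-1,-0.1,3,0.1,0],[-1,0,3,0,0],[-1,0,3,0,0],[-1,0,2.5,0,0],[-1,0,1,0,0],[-1,0,0.5,0,0],[-1,0,0,0,0],[-1,0,0,0,0]]]'
```

```text
time: 12.75
tool_pos: [0.6411, 0.1406, 0.1017]
tool_rot: [-0.5, 0.499, -0.5, 0.501]
contact_force: [-0.2, 0.2, -0.2]
gripper_width: 0.417
```

```bash
python3 -m crank '[[[-1,0,0.3,0,0],[-1,0,0.1,0,0],[-1,0,0,0,0]]]';  python3 -m crank '[[[0.2,0,0,0,0],[0.2,0,0,0,0],[1,0,0,0,0],[1,0,0,0,0],[1,0,0,0,0],[1,0,-3,0,0],[1,0,-5,0,0],[1,0,-5,0,0]]]'; python3 -c "
from h import *
snap('side','s5.png');print(state()['tool_pos'])"
```

```text
time: 13.12
tool_pos: [0.6409, 0.1408, 0.0977]
tool_rot: [-0.5, 0.499, -0.5, 0.501]
contact_force: [-1.7, 0.5, 5.3]
gripper_width: 0.418
time: 14.12
tool_pos: [0.6398, 0.1406, 0.2273]
tool_rot: [0.499, -0.499, 0.501, -0.501]
contact_force: [0.6, 0.1, -0.3]
gripper_width: 0.998
[0.64355941 0.14102356 0.23702195]
```

View pics/s5.png

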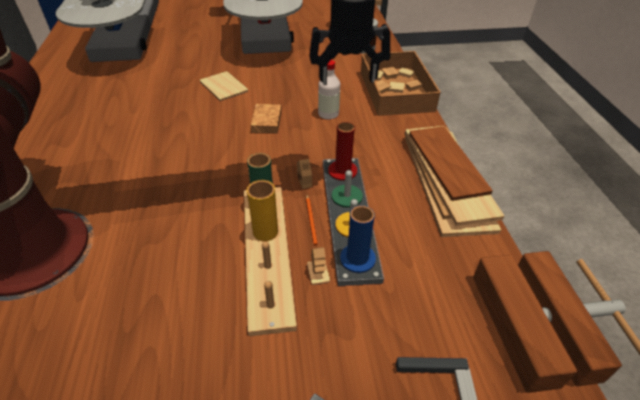

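Red stands on its foot at (344,150). Next is yellow.

```bash
python3 -m crank '[[[1,3.3,0,-3.6,0],[1,3.3,0,-3.7,0],[1,3.3,0,-3.7,0],[1,3.3,0,-3.7,0],[1,3.3,0,-3.7,0],[1,0,0,0,0],[1,0,0,0,0]]]'
```

```text
time: 15.05
tool_pos: [0.4561, -0.0237, 0.2266]
tool_rot: [-0.499, 0.499, -0.501, 0.501]
contact_force: [-0.1, -0.9, -0.1]
gripper_width: 1.0
```

```bash
python3 -m crank '[[[1,0,4,0.1,0],[1,0,5,0,0],[1,0,3,0,0],[1,0,1.6,0,0],[1,0,0,0,0],[-1,0,0,0,0],[-1,0,0,0,0],[-1,0,0,0,0]]]'; python3 -m crank '[[[-1,0,0,0,0],[-1,0,0,0,0],[-1,0,0,0,0],[-1,0,0,0,0]]]'
```

```text
time: 16.05
tool_pos: [0.4579, -0.024, 0.0921]
tool_rot: [-0.5, 0.499, -0.5, 0.502]
contact_force: [-0.4, -0.1, 5.4]
gripper_width: 0.572
time: 16.55
tool_pos: [0.4579, -0.024, 0.0921]
tool_rot: [-0.5, 0.499, -0.5, 0.502]
contact_force: [-0.9, 1.0, 5.5]
gripper_width: 0.577
```

```bash
python3 -m crank '[[[-1,0,-2,0,0],[-1,0,-4,0,0],[-1,0,-5,0,0],[-1,0,-3,0,0],[-1,0,0,0,0]]]';python3 -m crank '[[[-1,0.1,0,4,0],[-1,0.2,0,4.5,0],[-1,0.2,0,4.5,0],[-1,0,0,4.1,0],[-1,0,0,0,0],[-1,0,0,0,0]]]'; python3 -c "
from h import *
snap('wrist','w6.png');print(state()['tool_pos'])"
```

```text
time: 17.18
tool_pos: [0.4582, -0.0242, 0.2335]
tool_rot: [-0.5, 0.498, -0.499, 0.503]
contact_force: [0.4, -0.0, -1.3]
gripper_width: 0.574
time: 17.92
tool_pos: [0.6264, -0.0292, 0.2282]
tool_rot: [0.498, -0.5, 0.502, -0.5]
contact_force: [-0.3, -0.3, -0.8]
gripper_width: 0.578
[ 0.62635592 -0.02920108  0.2289743 ]
```

View pics/w6.png

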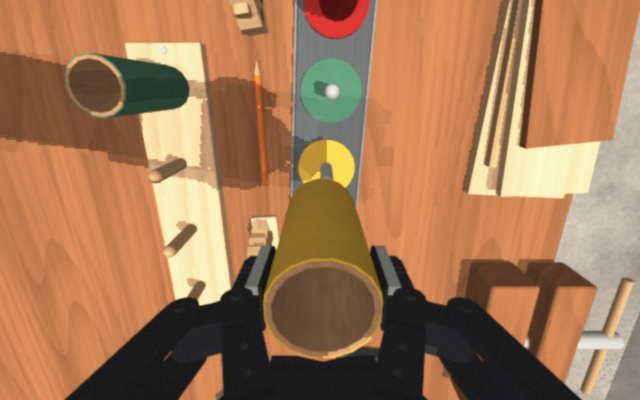

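The yellow sleeve hangs centred at (323,306) over the yellow foot. I'll lower it.

```bash
python3 -m crank '[[[-1,0,3,0.1,0],[-1,0,3,0,0],[-1,0,3,0,0],[-1,0,2.5,0,0],[-1,0,1,0,0],[-1,0,0.5,0,0],[-1,0,0,0,0],[-1,0,0,0,0]]]'
```

```text
time: 18.98
tool_pos: [0.6295, -0.0295, 0.1017]
tool_rot: [-0.5, 0.499, -0.5, 0.501]
contact_force: [0.5, -0.1, -1.2]
gripper_width: 0.573
```

```bash
python3 -m crank '[[[-1,0,0.3,0,0],[-1,0,0.1,0,0],[-1,0,0,0,0]]]';  python3 -m crank '[[[0.5,0,0,0,0],[0.5,0,0,0,0],[1,0,0,0,0],[1,0,0,0,0],[1,0,0,0,0],[1,0,-3,0,0],[1,0,-5,0,0],[1,0,-5,0,0]]]'; python3 -c "
from h import *
snap('side','s7.png');print(state()['tool_pos'])"
```

```text
time: 19.35
tool_pos: [0.6295, -0.0295, 0.0981]
tool_rot: [-0.5, 0.499, -0.5, 0.501]
contact_force: [-2.4, 0.4, 5.2]
gripper_width: 0.575
time: 20.35
tool_pos: [0.6283, -0.0293, 0.2272]
tool_rot: [0.499, -0.499, 0.501, -0.501]
contact_force: [0.7, -0.6, 0.3]
gripper_width: 0.996
[ 0.63202088 -0.02980467  0.23684988]
```

View pics/s7.png

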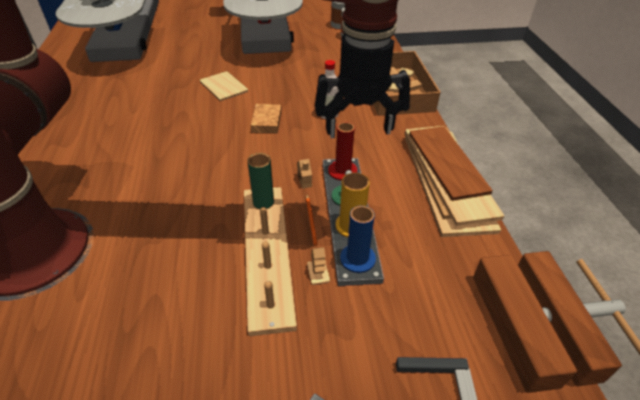

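Yellow stands on its foot at (354,205). Last is green at (.457,.061).

```bash
python3 -m crank '[[[1,-2,0,-4,0],[1,-2.3,0,-4.3,0],[1,-2.4,0,-4.5,0],[1,-2.3,0,-4.4,0],[1,0,0,0,0],[1,0,0,0,0]]]'
```

```text
time: 21.15
tool_pos: [0.4573, 0.0611, 0.2266]
tool_rot: [-0.499, 0.499, -0.5, 0.501]
contact_force: [0.2, -0.6, -0.7]
gripper_width: 0.999
```

```bash
python3 -m crank '[[[1,0,4,0,0],[1,0,5,0,0],[1,0,3,0,0],[1,0,1.6,0,0],[1,0,0,0,0],[-1,0,0,0,0],[-1,0,0,0,0],[-1,0,0,0,0]]]'; python3 -m crank '[[[-1,0,0,0,0],[-1,0,0,0,0],[-1,0,0,0,0],[-1,0,0,0,0]]]'
```

```text
time: 22.15
tool_pos: [0.4581, 0.0612, 0.0919]
tool_rot: [-0.5, 0.499, -0.5, 0.502]
contact_force: [-1.7, -0.1, 4.9]
gripper_width: 0.517
time: 22.65
tool_pos: [0.4581, 0.0612, 0.0919]
tool_rot: [-0.5, 0.499, -0.5, 0.501]
contact_force: [-1.1, 1.2, 5.9]
gripper_width: 0.516
```

```bash
python3 -m crank '[[[-1,0,-2,0,0],[-1,0,-4,0,0],[-1,0,-5,0,0],[-1,0,-3,0,0],[-1,0,0,0,0]]]';python3 -m crank '[[[-1,0.1,0,4,0],[-1,0.2,0,4.5,0],[-1,0.2,0,4.5,0],[-1,0.1,0,4.5,0],[-1,0,0,0,0],[-1,0,0,0,0]]]'; python3 -c "
from h import *
snap('wrist','w8.png');print(state()['tool_pos'])"
```

```text
time: 23.28
tool_pos: [0.4585, 0.0612, 0.2334]
tool_rot: [-0.501, 0.498, -0.499, 0.502]
contact_force: [0.7, 0.0, -1.1]
gripper_width: 0.519
time: 24.02
tool_pos: [0.6306, 0.0547, 0.2281]
tool_rot: [0.498, -0.5, 0.502, -0.5]
contact_force: [-0.4, -0.3, -1.0]
gripper_width: 0.515
[0.63058893 0.0547888  0.22902318]
```

View pics/w8.png

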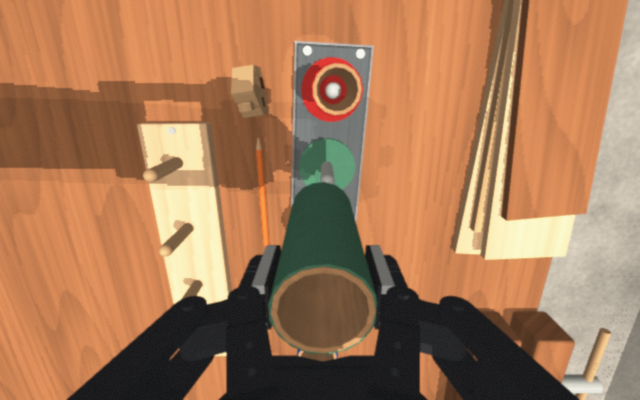

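The green sleeve hangs centred at (323,308) over the green foot. Red is over its post at (335,90). I'll lower green.

```bash
python3 -m crank '[[[-1,-0.1,3,0.1,0],[-1,0,3,0,0],[-1,0,3,0,0],[-1,0,2.5,0,0],[-1,0,1,0,0],[-1,0,0.5,0,0],[-1,0,0,0,0],[-1,0,0,0,0]]]'
```

```text
time: 25.08
tool_pos: [0.6337, 0.0556, 0.1017]
tool_rot: [-0.5, 0.499, -0.5, 0.501]
contact_force: [-0.7, -0.1, -0.6]
gripper_width: 0.513
```

```bash
python3 -m crank '[[[-1,0,0.3,0,0],[-1,0,0.1,0,0],[-1,0,0,0,0]]]';  python3 -m crank '[[[0.4,0,0,0,0],[0.4,0,0,0,0],[1,0,0,0,0],[1,0,0,0,0],[1,0,0,0,0],[1,0,-3,0,0],[1,0,-5,0,0],[1,0,-5,0,0]]]'; python3 -m crank '[[[1,0,0,0,0],[1,5,0,-3,0],[1,5,0,-3,0],[1,5,0,-3,0],[1,5,0,-3,0],[1,5,0,-3,0],[1,5,0,-3,0],[1,0,0,0,0]]]';python3 -m crank '[[[1,5,0,-2,0],[1,5,0,-2,0],[1,5,0,-2,0],[1,0,0,0,0],[1,0,0,0,0]]]'; python3 -c "
from h import *
snap('side','s9.png');snap('top','t9.png');print(state()['tool_pos'])
f=dict(np.load('pics/t9.npz'));im=f['frame']
cv2.imwrite('pics/crop9.png',cv2.resize(cv2.cvtColor(im,cv2.COLOR_RGB2BGR)[110:280,205:455],None,fx=3.2,fy=3.2,interpolation=cv2.INTER_CUBIC))
f=dict(np.load('pics/s9.npz')); im=cv2.cvtColor(f['frame'],cv2.COLOR_RGB2BGR)
big=cv2.resize(im[110:310,220:400],None,fx=3,fy=3,interpolation=cv2.INTER_CUBIC)
a=np.linspace(0,2*np.pi,24)
for x,y,z,r in ((.6391,.1405,.138,.019),(.6338,.0556,.138,.023),(.629,-.0289,.138,.0255),(.6242,-.1136,.138,.021)):
  for t in a:
    u,v=proj(f,(x+r*np.cos(t),y+r*np.sin(t),z)); cv2.circle(big,(int((u-220)*3+1),int((v-110)*3+1)),1,(255,255,255),-1)
cv2.imwrite('pics/side9c.png',big)
"
```

```text
time: 25.45
tool_pos: [0.6337, 0.0556, 0.098]
tool_rot: [-0.5, 0.499, -0.5, 0.501]
contact_force: [-1.9, -0.7, 5.7]
gripper_width: 0.518
time: 26.45
tool_pos: [0.6326, 0.0557, 0.2273]
tool_rot: [0.499, -0.499, 0.501, -0.501]
contact_force: [0.9, 0.4, 0.2]
gripper_width: 1.002
time: 27.45
tool_pos: [0.4498, -0.2462, 0.2251]
tool_rot: [0.497, -0.498, 0.503, -0.502]
contact_force: [-0.2, 0.4, -1.0]
gripper_width: 0.997
time: 28.08
tool_pos: [0.3919, -0.3924, 0.2254]
tool_rot: [0.5, -0.499, 0.501, -0.5]
contact_force: [0.4, -0.3, 0.8]
gripper_width: 1.005
[ 0.3922624  -0.39205787  0.22581296]
```

View pics/crop9.png

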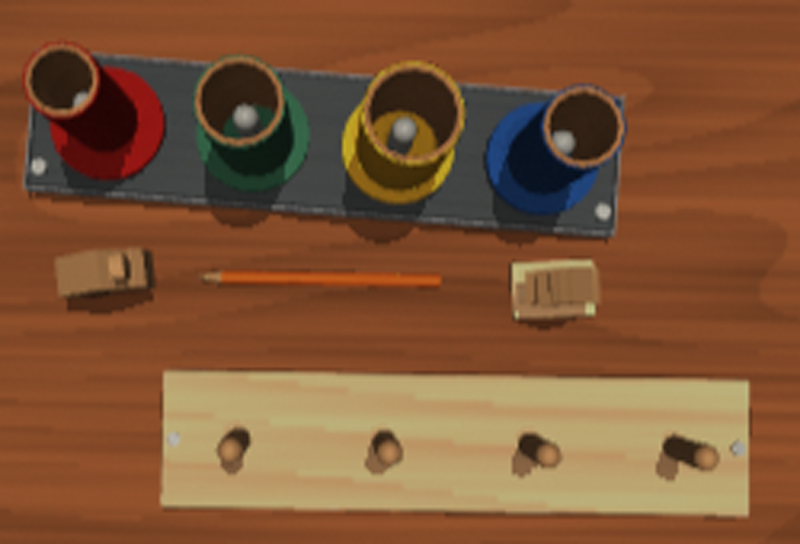

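View pics/side9c.png

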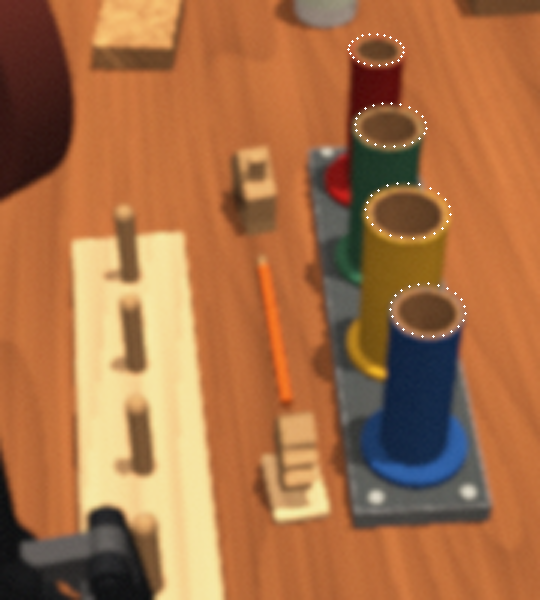

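All four rims match the predicted seated positions at z = 138 mm, centred over their posts. The house at (103,273) and the tree at (555,290) look the same as in the first crop. I'll hand in the job.

```bash
python3 -c "
from plant import *
print(job_done())"
```

```text
the job is handed in; nothing more can be done
None
```

I moved all four sleeves onto the storage rack in the order blue, red, yellow, green. Each one is over the post of its own colour and released. The job was handed in at about 28 s of the 96 s allowed.

- **Placement:** In the last side view, all four rims lie on the circles I predicted for sleeves standing upright and fully down, to within a few mm. The last top view also shows each post inside its sleeve.
- **Tree and house:** By eye, they sit where they did in the first top view; I didn't measure them.
- **Forces:** Readings between moves never went above about 7 N.
- **Failed checks:** None failed or disagreed, but `job_done()` gave no verdict, so the result isn't confirmed.

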